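# Prime the lubricator of a linear axis

### The job

The router's linear axis on the bench has to be oiled before it is run: pump its hand lubricator by pressing the black mushroom knob down with the fingertips and letting it spring back, stroke after stroke, until the indicator pin at the end of the metering block has popped fully out, then stop, because further strokes draw the pin in again. Finish with the knob let all the way up. Only press on the top of the knob: do not grip the knob or its rod, do not touch the pin, and leave the tools and supplies around the unit where they are.

Things in the scene. Friction and masses are not known exactly. Their poses are not given: they have to be found in the camera images.
- lube_axis: The fixed unit: a linear axis (660 mm extrusion with rails and motor, under 90 mm high) and before it a dark plate 150 x 380 x 8 mm with, from -y to +y, a clear oil reservoir (148 mm high), the hand pump (origin on the bench under its plunger) and the metering block (four steel sections, 44 x 70 mm, 58 mm high, at y +88 to +158 mm). x: away from the robot at yaw 0; y: towards the motor; z up.
- plunger (a joint): Travel of the pump's spring plunger in m: 0 fully up, grows as it is pressed straight down, 0.032 at the stop. It springs back up by itself; pressing takes 5 N at first and up to 16 N near the bottom. A full stroke (30 mm or so) delivers most, shorter ones less, under 14 mm hardly anything. The unit is partly primed: 2 to 6 full strokes are needed, the number is not known beforehand.
- knob_top (a point): Centre of the flat top of the black plastic mushroom knob on the plunger; it moves down with the plunger. The knob is 56 mm across and 24 mm thick; its top is 200 mm above the bench when up, 168 mm when fully pressed. Everything else on or close around the unit is lower than 155 mm.
- knob_rim: Side rim of that knob (56 mm across, from 8 to 24 mm below the knob's top) with the 12 mm steel rod inside the return spring under it: not to be gripped. Its origin lies on the plunger's axis, 200 mm below the knob's top.
- indicator_pin (a joint): How far the indicator pin is out, in m: 0.001 to 0.005 at the start, creeps to about 0.006 as the pump is worked, then pops at once to 0.025 = fully out. It stays out for one full stroke more; with two or three further strokes it is drawn in again and does not come out a second time.
- pin_tip (a point): Centre of the free end of the indicator pin, a plain steel pin 10 mm thick that slides level out of the brass nut on the +y end face of the metering block (along the unit's +y), 33 mm above the bench. The tip stands about 4 mm proud of the nut when in, 28 mm when fully out.
- pin_shaft: The indicator pin itself; not to be touched. Its origin is that of the unit's frame shifted along y by the pin's travel.
- oil_bottle: White oil bottle, 54 mm across, 150 mm high, standing beside the reservoir. Origin: centre of its underside.
- fittings_tin: Small open aluminium tin, 54 mm across, 36 mm high, in front of the plate. Origin: centre of its underside.
- screwdriver: Red-handled screwdriver lying in front of the plate, under 35 mm high.
- spare_fitting: Loose brass fitting, 18 mm across and 26 mm high, standing on the mounting plate between pump and metering block. Origin: centre of its underside.
- tape_measure: Yellow and black tape measure, 66 x 42 x 62 mm, standing beyond the metering block's end of the plate. Origin: centre of its underside.
- pine_offcut: Pine offcut, 150 x 95 x 19 mm, lying beside the oil bottle. Origin: centre of its underside.

How it is judged:
On the way, in this order (a step that is already met when the one before it is completed fails the run):
1. the knob has been pressed well down (value of joint plunger above 0.012 m).
2. the knob has sprung back up (value of joint plunger below 0.006 m).
3. the indicator pin has popped fully out (value of joint indicator_pin above 0.022 m), for 0.2 s.
At the end, for the whole second after the job is handed in: The indicator pin is fully out (22 mm or more of its 25 mm travel), the plunger is fully up again (within 3 mm), and every loose thing is within 25 mm of where it stood (value of joint indicator_pin above 0.022 m and value of joint plunger below 0.003 m and distance of each of oil_bottle, fittings_tin, screwdriver, spare_fitting, pine_offcut, tape_measure from where it was at the start of the episode below 0.025 m); the robot touches nothing.
It fails at once if the knob is gripped by its rim or rod (more than 4 N there) instead of being pressed on top (contact force between the fingers and knob_rim above 4 N).
It fails at once if the indicator pin is touched (contact force between anything else and pin_shaft above 1.5 N).
It fails at once if a tool or supply around the unit is pushed away, lifted or carried (more than 25 mm) (distance of any of oil_bottle, fittings_tin, screwdriver, spare_fitting, pine_offcut, tape_measure from where it was at the start of the episode above 0.025 m).
It fails at once if a standing thing is tipped over (angle between any of oil_bottle, fittings_tin, spare_fitting, tape_measure's own z axis and vertical above 0.35 rad).
It also fails if it takes over 58 s, if anything falls off the work surface, if the arm or the gripper's body presses on something with over 40 N, if the wrist force passes 120 N, or if a joint passes its speed limit or range.

### The arm

A 6-joint arm with a two-finger parallel gripper is mounted at the origin on the work surface. World frame = base frame: x ahead of the robot, y to its left, z up, the work surface at z = 0. Lengths are in m, angles in rad, forces in N, time in s.
With the tool pointing down it reaches from about 0.275 to 0.85 m from the base axis. Payload 5.2 kg.
Tool frame: the origin (TCP) lies at the very end of the fingers, on their centre line; the grasp point (between the pads) lies 19 mm behind it; z points along the fingers, y is the line along which they close (so a half turn about z gives the same grasp; the last joint's range is limited). The gripper opens to 85 mm and grips with 20 to 120 N. Pads are 22 mm wide; open, the fingers measure 114 mm over their backs; the gripper's body (76 mm by 85 mm) begins 54 mm behind the grasp point. The pads swing forward as they close: fully open they stand 13 mm farther back than shut.
Start: joints at [0.9, 0.259, 1.535, -0, 1.348, -0.203], TCP at [0.248, 0.491, 0.231] pointing down, gripper open.
Joint ranges: [-3.14, 3.14], [-0.91, 2.08], [0.19, 2.58], [-1.22, 4.36], [0.22, 2.71], [-3.12, 3.12]. Speed limits (rad/s): [2.57, 2.57, 3.14, 3.14, 3.14, 3.14].

### API

Orientations are given as [roll, pitch, yaw] about the fixed x, y, z axes, in that order (R = Rz(yaw) Ry(pitch) Rx(roll)).
In Python, from bench import env, vision, ticket gives the robot as it stands.
- The arm moves only by the shell command python3 -m crank 'ROWS' [FORCE]. ROWS is JSON, a list of rows, each an object of numbers: "rx", "ry", "rz": the turn, a rotation vector about the world's x, y, z in rad; "dx", "dy", "dz": the shift along the world's x, y, z in cm; "claw": the closure, from -1 (fully open) to 1 (shut). A call has 1 to 8 rows; each row is the pose to reach, as a shift and turn from the pose commanded when the call began; what a row does not reach only later rows make up. A row lasts 1/10 s, in which the tool goes at most 50 mm and 8.59 degrees, less where a joint would pass 70% of its speed; a pose out of reach is approached as far as the arm can. A call with a gripper value outside its range is refused whole. The fingers move at their own pace and stop on an object; FORCE is the grip in N (left out, the last holds). Time passes only in rows, so rows that repeat a pose let the fingers close. It gives the time, the measured TCP pose, the force, the opening and the grip force at its end, in the units of the state.
- env.state(): the state, without advancing time (a new reading comes with each control period).
- vision.get_image(name): name is "side" or "top" or "wrist"; returns (picture, depth): 480x640x3 uint8, blue, green, red; 480x640 float32, m along the optical axis (not along the pixel's ray), 0 where there is no reading.
- vision.get_calibration(name): a dict with "camera_matrix" (3x3 intrinsics, pixels), "T" (4x4, takes a point from camera to world coordinates); the wrist camera has in their place "T_tool_cam" (4x4, takes a point from camera to tool coordinates, whose origin is the TCP and whose axes are the flange's). Camera axes: x right, y down, z forward; pixel columns grow to the right and rows downward; lengths in m; the calibration is good to about 2 mm. A picture is of the moment at which its call begins: read the wrist's pose just before it. get_calibration takes no time and is no camera call.
- ticket.hand_in(): hands the job in; it is judged then, once.
The state is a dict: "time_s": time; "qpos": joint angles; "joint_vel": joint speeds; "tau": joint torques, N m; "position": TCP position; "orientation": TCP orientation; "ft_force": force on the tool from outside, world axes, zero at the start; "moment": the same for the moment, N m; "opening": finger opening in m; "finger_force": force on a finger pad.
Only numpy, scipy, OpenCV 4.12 (cv2) and the standard library are available. Lean on these libraries where they do the work, as an engineer would, in place of code of your own. Each camera call takes 0.05 s, during which the arm holds its last target. There are 200 camera calls.

## Working session

There is one attempt and no reset: what is moved stays moved. The work goes in short steps, Python scripts to look and compute and a shell command to move; the robot and the scene stay as the last step left them, time stands still between calls to the robot, and variables do not carry over. Pictures are saved under pics/ and viewed, at most 10 in all, crops included, and the job is handed in when it is done.

```bash
mkdir -p pics
cat > h.py <<'E'
import numpy as np, cv2
from bench import env, vision, ticket
def cast(name,u,v,z):
    c=vision.get_calibration(name);K=np.array(c["camera_matrix"]);T=np.array(c["T"])
    d=T[:3,:3]@np.linalg.inv(K)@np.array([u,v,1.]);o=T[:3,3]
    return o+d*(z-o[2])/d[2]
def cloud(name,dep):
    c=vision.get_calibration(name);K=np.array(c["camera_matrix"]);T=np.array(c["T"])
    v,u=np.indices(dep.shape);p=np.stack([(u-K[0,2])/K[0,0]*dep,(v-K[1,2])/K[1,1]*dep,dep],-1)
    return p@T[:3,:3].T+T[:3,3]
E
python3 - <<'E'
from h import *
for n in("top","side"):
    im,d=vision.get_image(n);cv2.imwrite(f"pics/{n}0.png",im);np.save(f"{n}0.npy",d)
    P=cloud(n,d)
    m=(d>0)&(P[...,2]>.19)&(P[...,2]<.21)&(im.max(-1)<80)
    k,l,s,c=cv2.connectedComponentsWithStats(m.astype(np.uint8))
    for i in range(1,k):
        if s[i,4]>60: print(n,s[i],c[i],np.median(P[l==i],0),cast(n,*c[i],.2))
print(env.state())
E
```

```text
top [  0  33  25 117 392] [15.68112245 93.96428571] [0.84620095 0.7522524  0.19664844] [0.84271821 0.75040598 0.2       ]
top [408 207  25  24 452] [420.46902655 218.40265487] [ 0.53409638 -0.19427502  0.19855534] [ 0.53347419 -0.1939312   0.2       ]
top [583 320  26  31 300] [595.43666667 338.        ] [ 0.25941043 -0.56271946  0.19419302] [ 0.26397715 -0.56153899  0.2       ]
top [499 369  12  59 504] [504.4702381  397.39484127] [ 0.14453021 -0.35068799  0.20044036] [ 0.143836   -0.35151493  0.2       ]
top [613 393  18   9  79] [621.86075949 397.39240506] [ 0.1400201  -0.60330469  0.19602148] [ 0.1403196  -0.60264573  0.2       ]
side [514  30 126  64 626] [581.10063898  62.41054313] [1.77834038 1.42546854 0.19992301] [1.77829164 1.44437441 0.2       ]
side [ 225   38  280   10 1145] [362.83318777  42.43668122] [0.81471889 1.88074364 0.19976743] [0.8129134  1.84823154 0.2       ]
side [133  41  62   5 254] [163.27559055  43.2519685 ] [-0.20026795  1.77626867  0.19968357] [-0.2000496   1.77541634  0.2       ]
side [ 15 236  90  33 727] [ 65.05777166 254.16368638] [ 0.05576754 -0.0
[... 300 characters left out ...]
0.35582328  0.2       ]
{'time_s': 0.1, 'qpos': array([ 9.00209301e-01,  2.59264200e-01,  1.53599101e+00, -2.36832427e-05,
        1.34799620e+00, -2.02843366e-01]), 'joint_vel': array([ 0.00126932, -0.00166938, -0.00404512, -0.00032337, -0.00089262,
        0.00121919]), 'tau': array([ 1.90734965e-03, -4.46966064e+01, -2.91246665e+01, -5.29858380e-05,
        6.29730901e-03,  2.16493788e-05]), 'position': array([0.24768225, 0.4905337 , 0.23055404]), 'orientation': array([-3.13996325e+00, -3.11550311e-04,  2.67385399e+00]), 'ft_force': array([-0.46744756,  0.38433339,  0.19958458]), 'moment': array([-0.02796462, -0.01878885, -0.0237853 ]), 'finger_force': 0.0, 'opening': 0.08536793634804397}
```

View pics/top0.png

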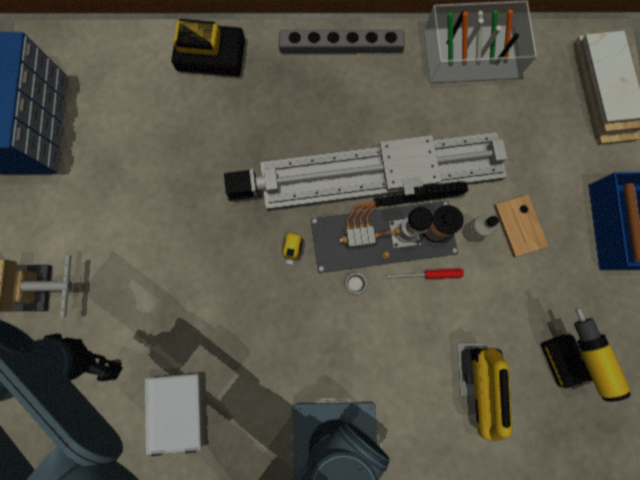

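View pics/side0.png

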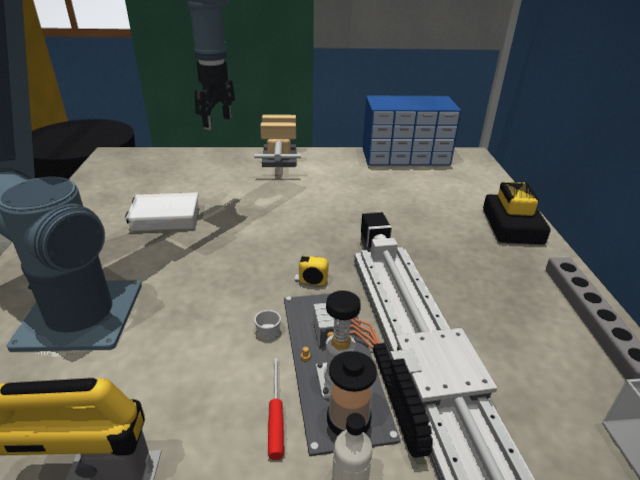

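The top view shows the knob's black disc at (420,218), with the reservoir cap at (447,222). In the side view the knob is at (343,304). Both views put its top at about x 0.5335, y -0.198. I'll move above it with the fingers shut.

```bash
python3 -m crank '[{"dz":3,"claw":1},{"dx":1.5,"dy":-4,"dz":4,"claw":1},{"dx":3.2,"dy":-8,"dz":4,"claw":1},{"dx":5,"dy":-12,"dz":4,"claw":1},{"dx":6.7,"dy":-16,"dz":4,"claw":1},{"dx":8.4,"dy":-20,"dz":4,"claw":1},{"dx":10,"dy":-24,"dz":4,"claw":1},{"dx":12,"dy":-28,"dz":4,"claw":1}]' 40
python3 -m crank '[{"dx":1.7,"dy":-4,"claw":1},{"dx":3.3,"dy":-8,"claw":1},{"dx":5,"dy":-12,"claw":1},{"dx":6.6,"dy":-16,"claw":1},{"dx":8.3,"dy":-20,"claw":1},{"dx":10,"dy":-24,"claw":1},{"dx":11.6,"dy":-28,"claw":1},{"dx":13.3,"dy":-32,"claw":1}]'
python3 -m crank '[{"dx":1.7,"dy":-4,"claw":1},{"dx":3.3,"dy":-8.8,"claw":1},{"dx":3.3,"dy":-8.8,"claw":1},{"dx":3.3,"dy":-8.8,"claw":1},{"dx":3.3,"dy":-8.8,"claw":1}]'
python3 - <<'E'
from h import *
s=env.state();im,d=vision.get_image("wrist");cv2.imwrite("pics/w1.png",im)
im2,d2=vision.get_image("side");cv2.imwrite("pics/s1.png",im2[200:460,180:480].repeat(2,0).repeat(2,1))
print(s["time_s"],s["position"],s["orientation"],s["qpos"],s["opening"])
c=vision.get_calibration("wrist");print(c)
E
```

```text
0.1 [0.24768225 0.4905337  0.23055404] [-3.13996325e+00 -3.11550311e-04  2.67385399e+00] [ 9.00209301e-01  2.59264200e-01  1.53599101e+00 -2.36832427e-05
  1.34799620e+00 -2.02843366e-01] 0.08536793634804397
{'camera_matrix': array([[359.17464134,   0.        , 320.8804865 ],
       [  0.        , 359.17464134, 239.27117289],
       [  0.        ,   0.        ,   1.        ]]), 'T_tool_cam': array([[-2.46666871e-04, -9.45937914e-01, -3.24347657e-01,
         8.45204929e-02],
       [ 9.99999699e-01,  5.11201164e-06, -7.75410077e-04,
         2.51947461e-05],
       [ 7.35147860e-04, -3.24347751e-01,  9.45937628e-01,
        -1.42444005e-01],
       [ 0.00000000e+00,  0.00000000e+00,  0.00000000e+00,
         1.00000000e+00]])}invalid input at $[0]: expected keys rx, ry, rz, dx, dy, dz, claw
invalid input at $[0]: expected keys rx, ry, rz, dx, dy, dz, claw
invalid input at $[0]: expected keys rx, ry, rz, dx, dy, dz, claw
```

```bash
python3 -m crank '[{"rx":0,"ry":0,"rz":0,"dx":0,"dy":0,"dz":4,"claw":1},{"rx":0,"ry":0,"rz":0,"dx":1.5,"dy":-4,"dz":4,"claw":1},{"rx":0,"ry":0,"rz":0,"dx":3.3,"dy":-8,"dz":4,"claw":1},{"rx":0,"ry":0,"rz":0,"dx":5,"dy":-12,"dz":4,"claw":1},{"rx":0,"ry":0,"rz":0,"dx":6.6,"dy":-16,"dz":4,"claw":1},{"rx":0,"ry":0,"rz":0,"dx":8.3,"dy":-20,"dz":4,"claw":1},{"rx":0,"ry":0,"rz":0,"dx":10,"dy":-24,"dz":4,"claw":1},{"rx":0,"ry":0,"rz":0,"dx":12,"dy":-28,"dz":4,"claw":1}]' 40
python3 -m crank '[{"rx":0,"ry":0,"rz":0,"dx":1.7,"dy":-4,"dz":0,"claw":1},{"rx":0,"ry":0,"rz":0,"dx":3.3,"dy":-8,"dz":0,"claw":1},{"rx":0,"ry":0,"rz":0,"dx":5,"dy":-12,"dz":0,"claw":1},{"rx":0,"ry":0,"rz":0,"dx":6.6,"dy":-16,"dz":0,"claw":1},{"rx":0,"ry":0,"rz":0,"dx":8.3,"dy":-20,"dz":0,"claw":1},{"rx":0,"ry":0,"rz":0,"dx":10,"dy":-24,"dz":0,"claw":1},{"rx":0,"ry":0,"rz":0,"dx":11.6,"dy":-28,"dz":0,"claw":1},{"rx":0,"ry":0,"rz":0,"dx":13.3,"dy":-32,"dz":0,"claw":1}]'
python3 -m crank '[{"rx":0,"ry":0,"rz":0,"dx":1.7,"dy":-4,"dz":0,"claw":1},{"rx":0,"ry":0,"rz":0,"dx":3.3,"dy":-8.8,"dz":0,"claw":1},{"rx":0,"ry":0,"rz":0,"dx":3.3,"dy":-8.8,"dz":0,"claw":1},{"rx":0,"ry":0,"rz":0,"dx":3.3,"dy":-8.8,"dz":0,"claw":1},{"rx":0,"ry":0,"rz":0,"dx":3.3,"dy":-8.8,"dz":0,"claw":1}]'
python3 - <<'E'
from h import *
s=env.state();im,d=vision.get_image("wrist");cv2.imwrite("pics/w1.png",im)
im2,d2=vision.get_image("side");cv2.imwrite("pics/s1.png",im2[200:460,180:480].repeat(2,0).repeat(2,1))
print(s["time_s"],s["position"],s["orientation"],s["qpos"],s["opening"])
E
```

```text
time_s: 1.0
position: [0.368, 0.2093, 0.2714]
orientation: [3.141, 0.0, 2.674]
ft_force: [0.7, 0.0, -0.3]
opening: 0.0004
finger_force: 0.0
time_s: 1.8
position: [0.5012, -0.1109, 0.2712]
orientation: [3.142, -0.0, 2.673]
ft_force: [0.5, 0.5, 0.1]
opening: 0.0001
finger_force: 0.0
time_s: 2.3
position: [0.5335, -0.1962, 0.271]
orientation: [3.141, -0.001, 2.674]
ft_force: [0.0, 0.6, -1.0]
opening: 0.0002
finger_force: 0.0
2.3 [ 0.53354119 -0.19618075  0.27104483] [ 3.14109773e+00 -1.13600232e-03  2.67400511e+00] [-5.48772709e-01  2.69957738e-01  1.42263898e+00  4.04099893e-04
  1.45016834e+00 -1.65203007e+00] 0.0001580826971866637
```

View pics/w1.png

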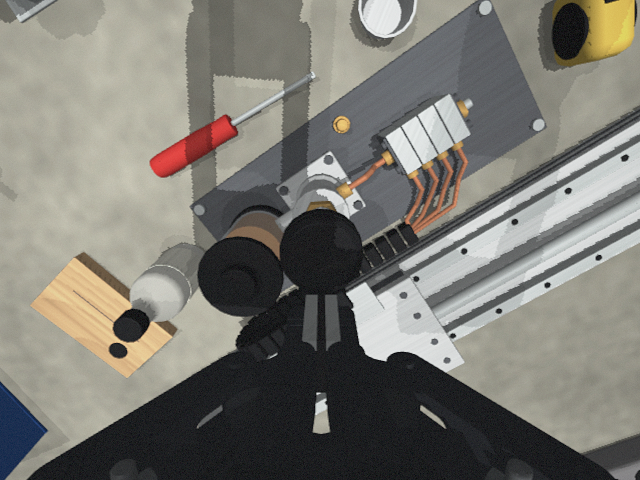

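View pics/s1.png

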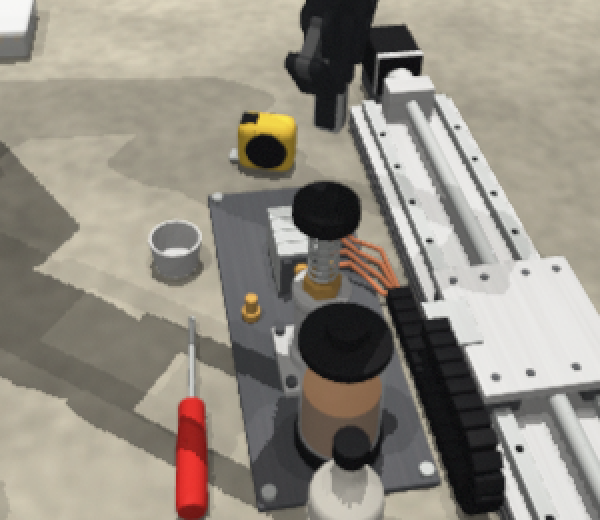

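The wrist view shows the knob disc around (321,250). The pin's nut is near (463,107) with the pin just proud of it at (472,101). I'll check the knob centre by casting it at z=0.2.

```bash
cat >> h.py <<'E'
from scipy.spatial.transform import Rotation as Ro
def wT(s):
    T=np.eye(4);T[:3,:3]=Ro.from_euler("xyz",s["orientation"]).as_matrix();T[:3,3]=s["position"]
    return T@np.array(vision.get_calibration("wrist")["T_tool_cam"])
KW=np.array(vision.get_calibration("wrist")["camera_matrix"])
def wcast(s,u,v,z):
    T=wT(s);d=T[:3,:3]@np.linalg.inv(KW)@np.array([u,v,1.]);o=T[:3,3];return o+d*(z-o[2])/d[2]
def wproj(s,p):
    q=np.linalg.inv(wT(s))@np.append(p,1);q=KW@q[:3];return q[:2]/q[2]
E
python3 - <<'E'
from h import *
s=env.state();im=cv2.imread("pics/w1.png")
print("knob",wcast(s,321,251,.2))
print("edges",wcast(s,280,250,.192),wcast(s,362,250,.192))
print("nut",wcast(s,463,107,.033),"tip",wcast(s,472,101,.033))
E
```

```text
knob [ 0.53077342 -0.19424301  0.2       ]
edges [ 0.5206833  -0.21946941  0.192     ] [ 0.54502643 -0.17111904  0.192     ]
nut [ 0.51408468 -0.02759589  0.033     ] tip [ 0.51279041 -0.01776593  0.033     ]
```

```bash
python3 -m crank '[{"rx":0,"ry":0,"rz":0,"dx":-0.1,"dy":0.1,"dz":-3.5,"claw":1},{"rx":0,"ry":0,"rz":0,"dx":-0.1,"dy":0.1,"dz":-6,"claw":1},{"rx":0,"ry":0,"rz":0,"dx":-0.1,"dy":0.1,"dz":-7,"claw":1},{"rx":0,"ry":0,"rz":0,"dx":-0.1,"dy":0.1,"dz":-8,"claw":1},{"rx":0,"ry":0,"rz":0,"dx":-0.1,"dy":0.1,"dz":-9,"claw":1},{"rx":0,"ry":0,"rz":0,"dx":-0.1,"dy":0.1,"dz":-10,"claw":1},{"rx":0,"ry":0,"rz":0,"dx":-0.1,"dy":0.1,"dz":-10.1,"claw":1},{"rx":0,"ry":0,"rz":0,"dx":-0.1,"dy":0.1,"dz":-10.1,"claw":1}]'
python3 -m crank '[{"rx":0,"ry":0,"rz":0,"dx":0,"dy":0,"dz":0,"claw":1},{"rx":0,"ry":0,"rz":0,"dx":0,"dy":0,"dz":0,"claw":1}]'
python3 - <<'E'
from h import *
im,d=vision.get_image("wrist");cv2.imwrite("pics/w2.png",im)
E
```

```text
time_s: 3.2
position: [0.5326, -0.1946, 0.1722]
orientation: [3.141, -0.0, 2.675]
ft_force: [-4.7, 3.6, 8.3]
opening: -0.0003
finger_force: 3.8
time_s: 3.4
position: [0.5327, -0.1948, 0.1725]
orientation: [3.141, 0.0, 2.675]
ft_force: [-4.9, 3.8, 8.0]
opening: 0.0001
finger_force: 3.9
```

View pics/w2.png

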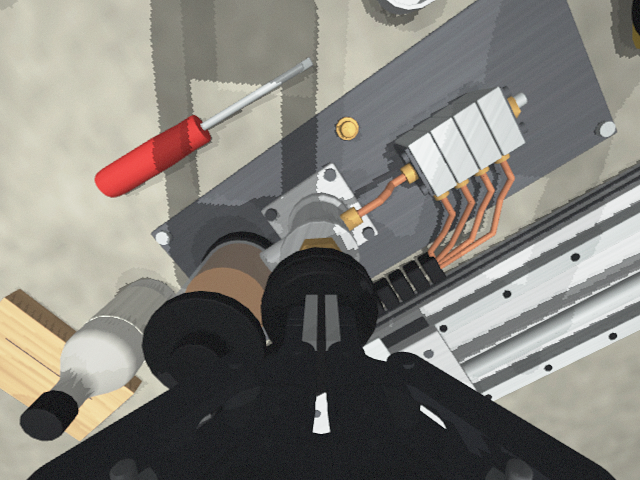

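The knob is pressed and the fingertips sit near its centre (320,300). The pin is still in, with its nut at (513,105) and tip at (521,99). I'll press this stroke a little deeper, then release.

```bash
python3 -m crank '[{"rx":0,"ry":0,"rz":0,"dx":0,"dy":0,"dz":-0.3,"claw":1},{"rx":0,"ry":0,"rz":0,"dx":0,"dy":0,"dz":-0.3,"claw":1}]'
python3 -m crank '[{"rx":0,"ry":0,"rz":0,"dx":0,"dy":0,"dz":1,"claw":1},{"rx":0,"ry":0,"rz":0,"dx":0,"dy":0,"dz":2,"claw":1},{"rx":0,"ry":0,"rz":0,"dx":0,"dy":0,"dz":3,"claw":1},{"rx":0,"ry":0,"rz":0,"dx":0,"dy":0,"dz":4.3,"claw":1},{"rx":0,"ry":0,"rz":0,"dx":0,"dy":0,"dz":4.3,"claw":1},{"rx":0,"ry":0,"rz":0,"dx":0,"dy":0,"dz":4.3,"claw":1}]'
cat > look.py <<'E'
from h import *
import sys
s=env.state();im,d=vision.get_image("wrist");cv2.imwrite(f"pics/{sys.argv[1]}.png",im)
# pin: bright grey pixels along ray from nut; in/out tips in world
a=np.array([.5128,-.0178,.033]);u=np.array([-.0,1,0]) if 0 else None
n=np.array([.53-.0,-.195,.033]);ax=np.array([-.0,1,0.])
ax=np.array([a[0]-.532,a[1]+.195,0]);ax/=np.linalg.norm(ax)
g=im.astype(int)
for t in np.arange(-.02,.04,.004):
    x,y=wproj(s,a+ax*t).round().astype(int); print(int(t*1000),(x,y),g[y-1:y+2,x-1:x+2].mean((0,1)).round().astype(int).tolist() if 1<x<638 else None)
# knob top height from depth near the disc
T=wT(s);v,uu=np.indices(d.shape);p=np.stack([(uu-KW[0,2])/KW[0,0]*d,(v-KW[1,2])/KW[1,1]*d,d],-1)@T[:3,:3].T+T[:3,3]
m=(np.hypot(p[...,0]-.532,p[...,1]+.195)<.022)&(d>0)&(v<285)&(p[...,2]>.15)
print(s["time_s"],s["position"],"knob z",np.median(p[m][:,2]) if m.any() else None,m.sum())
E
python3 look.py w3
```

```text
time_s: 3.65
position: [0.5328, -0.1948, 0.1698]
orientation: [3.141, 0.001, 2.675]
ft_force: [-4.4, 3.5, 10.0]
opening: 0.0002
finger_force: 4.6
time_s: 4.25
position: [0.5332, -0.1962, 0.2107]
orientation: [-3.141, 0.001, 2.674]
ft_force: [0.0, -0.4, 0.3]
opening: -0.0001
finger_force: 0.0
-20 (np.int64(480), np.int64(112)) [209, 210, 204]
-16 (np.int64(484), np.int64(109)) [213, 213, 207]
-12 (np.int64(489), np.int64(106)) [99, 156, 190]
-8 (np.int64(493), np.int64(103)) [117, 162, 189]
-4 (np.int64(498), np.int64(101)) [215, 215, 211]
0 (np.int64(502), np.int64(98)) [182, 182, 177]
4 (np.int64(507), np.int64(95)) [104, 100, 97]
8 (np.int64(511), np.int64(92)) [104, 101, 98]
12 (np.int64(516), np.int64(89)) [104, 100, 97]
16 (np.int64(520), np.int64(86)) [103, 99, 96]
20 (np.int64(525), np.int64(84)) [102, 98, 96]
23 (np.int64(529), np.int64(81)) [102, 98, 95]
28 (np.int64(534), np.int64(78)) [101, 97, 95]
32 (np.int64(539), np.int64(75)) [102, 99, 95]
36 (np.int64(543), np.int64(72)) [100, 96, 93]
4.25 [ 0.53318743 -0.19624231  0.21072249] knob z 0.1996574771231535 1857
```

The knob is back at z 0.1997 and the pin is still in. Second full stroke:

```bash
python3 -m crank '[{"rx":0,"ry":0,"rz":0,"dx":0,"dy":0,"dz":-1.1,"claw":1},{"rx":0,"ry":0,"rz":0,"dx":0,"dy":0,"dz":-2.2,"claw":1},{"rx":0,"ry":0,"rz":0,"dx":0,"dy":0,"dz":-3.3,"claw":1},{"rx":0,"ry":0,"rz":0,"dx":0,"dy":0,"dz":-4.4,"claw":1},{"rx":0,"ry":0,"rz":0,"dx":0,"dy":0,"dz":-4.4,"claw":1},{"rx":0,"ry":0,"rz":0,"dx":0,"dy":0,"dz":-4.4,"claw":1}]'
python3 -m crank '[{"rx":0,"ry":0,"rz":0,"dx":0,"dy":0,"dz":1,"claw":1},{"rx":0,"ry":0,"rz":0,"dx":0,"dy":0,"dz":2,"claw":1},{"rx":0,"ry":0,"rz":0,"dx":0,"dy":0,"dz":3,"claw":1},{"rx":0,"ry":0,"rz":0,"dx":0,"dy":0,"dz":4.4,"claw":1},{"rx":0,"ry":0,"rz":0,"dx":0,"dy":0,"dz":4.4,"claw":1},{"rx":0,"ry":0,"rz":0,"dx":0,"dy":0,"dz":4.4,"claw":1}]'
python3 look.py w4 | tail -n +5
```

```text
time_s: 4.9
position: [0.5336, -0.1965, 0.168]
orientation: [-3.141, 0.003, 2.674]
ft_force: [-3.7, 1.8, 16.9]
opening: -0.0003
finger_force: 8.6
time_s: 5.5
position: [0.5328, -0.196, 0.2098]
orientation: [3.142, -0.001, 2.674]
ft_force: [0.9, 0.6, -0.3]
opening: -0.0001
finger_force: 0.0
-4 (np.int64(498), np.int64(102)) [215, 216, 211]
0 (np.int64(502), np.int64(99)) [215, 216, 211]
4 (np.int64(507), np.int64(96)) [105, 100, 98]
8 (np.int64(511), np.int64(93)) [104, 100, 98]
12 (np.int64(516), np.int64(90)) [103, 100, 96]
16 (np.int64(520), np.int64(87)) [103, 100, 97]
20 (np.int64(525), np.int64(84)) [102, 98, 96]
23 (np.int64(529), np.int64(82)) [102, 98, 96]
28 (np.int64(534), np.int64(79)) [101, 97, 95]
32 (np.int64(539), np.int64(76)) [100, 96, 93]
36 (np.int64(543), np.int64(73)) [101, 98, 95]
5.5 [ 0.53278742 -0.19596854  0.20984181] knob z 0.1993948921947485 1740
```

The pin is still in after a full stroke to z 0.168. Third stroke:

```bash
python3 -m crank '[{"rx":0,"ry":0,"rz":0,"dx":0,"dy":0,"dz":-1.1,"claw":1},{"rx":0,"ry":0,"rz":0,"dx":0,"dy":0,"dz":-2.2,"claw":1},{"rx":0,"ry":0,"rz":0,"dx":0,"dy":0,"dz":-3.3,"claw":1},{"rx":0,"ry":0,"rz":0,"dx":0,"dy":0,"dz":-4.3,"claw":1},{"rx":0,"ry":0,"rz":0,"dx":0,"dy":0,"dz":-4.3,"claw":1},{"rx":0,"ry":0,"rz":0,"dx":0,"dy":0,"dz":-4.3,"claw":1}]'
python3 -m crank '[{"rx":0,"ry":0,"rz":0,"dx":0,"dy":0,"dz":1,"claw":1},{"rx":0,"ry":0,"rz":0,"dx":0,"dy":0,"dz":2,"claw":1},{"rx":0,"ry":0,"rz":0,"dx":0,"dy":0,"dz":3,"claw":1},{"rx":0,"ry":0,"rz":0,"dx":0,"dy":0,"dz":4.3,"claw":1},{"rx":0,"ry":0,"rz":0,"dx":0,"dy":0,"dz":4.3,"claw":1},{"rx":0,"ry":0,"rz":0,"dx":0,"dy":0,"dz":4.3,"claw":1}]'
python3 look.py w5 | tail -n +5
```

```text
time_s: 6.15
position: [0.5334, -0.1963, 0.1681]
orientation: [-3.141, 0.002, 2.674]
ft_force: [-1.4, 1.5, 11.5]
opening: 0.0001
finger_force: 5.8
time_s: 6.75
position: [0.533, -0.1961, 0.2104]
orientation: [-3.142, 0.0, 2.674]
ft_force: [-0.2, 0.6, -1.0]
opening: 0.0
finger_force: 0.0
-4 (np.int64(498), np.int64(101)) [211, 212, 206]
0 (np.int64(502), np.int64(98)) [211, 212, 205]
4 (np.int64(507), np.int64(95)) [212, 213, 207]
8 (np.int64(511), np.int64(93)) [210, 211, 205]
12 (np.int64(516), np.int64(90)) [209, 210, 205]
16 (np.int64(520), np.int64(87)) [211, 212, 207]
20 (np.int64(525), np.int64(84)) [129, 126, 123]
23 (np.int64(529), np.int64(81)) [103, 99, 96]
28 (np.int64(534), np.int64(78)) [101, 98, 95]
32 (np.int64(539), np.int64(75)) [100, 97, 93]
36 (np.int64(543), np.int64(72)) [100, 98, 94]
6.75 [ 0.53302097 -0.1960919   0.21043386] knob z 0.19949378528426953 1815
```

The pin has popped out: the bright shaft now runs about 19 mm further than before. I'll raise clear and check.

```bash
python3 -m crank '[{"rx":0,"ry":0,"rz":0,"dx":0,"dy":0,"dz":3,"claw":1},{"rx":0,"ry":0,"rz":0,"dx":0,"dy":0,"dz":6,"claw":1},{"rx":0,"ry":0,"rz":0,"dx":0,"dy":0,"dz":6,"claw":1},{"rx":0,"ry":0,"rz":0,"dx":0,"dy":0,"dz":6,"claw":1}]'
python3 look.py w6 | tail -1
```

```text
time_s: 7.2
position: [0.533, -0.1961, 0.2701]
orientation: [-3.142, 0.0, 2.674]
ft_force: [0.4, 0.9, 0.5]
opening: -0.0002
finger_force: 0.0
7.2 [ 0.53298902 -0.19606564  0.27014393] knob z 0.19970000490359785 3523
```

View pics/w6.png

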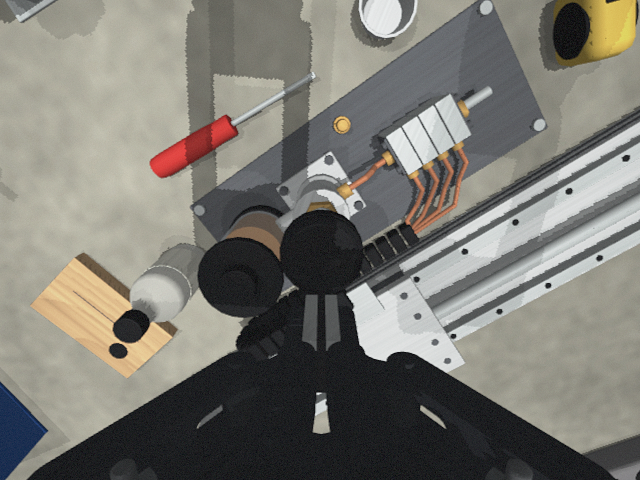

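The pin stands well out, its tip now at (491,90) where it was at (472,101). The knob is up and everything around the unit is where it was.

```bash
python3 -c "from bench import ticket; print(ticket.hand_in())"
```

```text
the job is handed in; nothing more can be done
None
```

The lubricator is pumped and the job is handed in (no verdict was shown): three full strokes popped the indicator pin out, the knob is fully up, and nothing else moved.

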